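# Let the bench press down with its release valve

### The arm

A 7-joint arm with a two-finger parallel gripper is mounted at the origin on the work surface. World frame = base frame: x ahead of the robot, y to its left, z up, the work surface at z = 0. Lengths are in m, angles in rad, forces in N, time in s.
With the tool pointing down it reaches from about 0.4 to 0.85 m from the base axis. Payload 10.4 kg.
Tool frame: the origin (TCP) lies between the finger pads; the fingertips stand 22 mm ahead of it and the grasp point (between the pads) lies 3 mm ahead of it (r.nose_length is the distance from the TCP to the fingertips, in m); z points along the fingers, y is the line along which they close (so a half turn about z gives the same grasp; the last joint's range is limited). The gripper opens to 87 mm and grips with 3 to 60 N. Pads are 19 mm wide; open, the fingers measure 117 mm over their backs; the gripper's body (75 mm by 190 mm) begins 51 mm behind the grasp point.
Start: joints at [-1.148, 0.332, -0.065, 1.46, 0.022, 1.35, -0.088], TCP at [0.269, 0.564, 0.245] pointing down, gripper open.
Joint ranges: [-2.6, 2.6], [-0.5, 2.12], [-1.47, 1.34], [0.16, 2.42], [-1.27, 4.41], [0.06, 2.06], [-2.6, 2.6]. Speed limits (rad/s): [2.22, 2.22, 2.79, 2.79, 3.14, 3.14, 3.14].

### API

Orientations are given as a unit quaternion [x, y, z, w].
In Python, from bench import readout, cams, r gives the robot as it stands. The module is installed in compiled form; this text tells all that it offers.
- The arm moves only by the tool step_arm, never from a script. Its argument "deltas" is a list that holds one entry, the list of rows, each a list of 7 numbers: the turn, a rotation vector about the tool's x, y, z in rad, then the shift along the tool's x, y, z in m, then the opening in per cent of the stroke, from 0 (shut) to 100 (fully open). A call has 1 to 20 rows; each row is the pose to reach, as a shift and turn from the pose commanded when the call began, along the tool's axes at that moment; what a row does not reach only later rows make up. A row lasts 1/8 s, in which the tool goes at most 62.5 mm and 10.7 degrees, less where a joint would pass 70% of its speed; a pose out of reach is approached as far as the arm can. A call with a gripper value outside its range is refused whole. The fingers move at their own pace and stop on an object; "squeeze" is the grip in N (left out, the last holds). Time passes only in rows, so rows that repeat a pose let the fingers close. It gives the time, the measured TCP pose, the force, the opening and the grip force at its end, in the units of the state.
- readout.read_state(): the state, without advancing time (a new reading comes with each control period).
- cams.camera(name): name is "side" or "top" or "wrist"; returns a dict with "img" (384x512x3 uint8, red, green, blue), "fx", "fy", "cx", "cy" (pixels), "origin" and "rotation" of the camera in the world; the wrist camera has in their place "T_tool_cam" (4x4, takes a point from camera to tool coordinates, whose origin is the TCP and whose axes are the flange's). Camera axes: x right, y up, looking along -z (the intrinsics and any distortion apply to the point x, -y, -z); pixel columns grow to the right and rows downward; lengths in m; the calibration is good to about 2 mm. The wrist camera is an equidistant fisheye: a pixel r from the principal point sees the ray r / f radians off the axis. A picture is of the moment at which its call begins: read the wrist's pose just before it. There is no depth.
- r.close_job(): hands the job in; it is judged then, once.
The state is a dict: "time": time; "joint_positions": joint angles; "joint_vel": joint speeds; "joint_torque": joint torques, N m; "ee_pos": TCP position; "eef_rot": TCP orientation; "ft_force": force on the tool from outside, world axes, zero at the start; "torque": the same for the moment, N m; "width": finger opening in m; "grip_force": force on a finger pad.
Only numpy, scipy, OpenCV 4.12 (cv2) and the standard library are available. Lean on these libraries where they do the work, as an engineer would, in place of code of your own. Each camera call takes 0.05 s, during which the arm holds its last target. There are 200 camera calls.

### The job

The neck tube in the bench press has been formed: let the raised platen sink under its own weight by easing the jack's release valve open a fraction of a turn at its T bar, never letting it come down faster than about 15 mm a second and never pushing the platen itself. Once the platen is all the way down, turn the valve fully shut again, snug on its seat but not forced, let go of the bar, and leave the other things on the bench where they are.

Things in the scene. Friction and masses are not known exactly. Their poses are not given: they have to be found in the camera images.
- press: green H-frame bench press fixed to the table, 330 mm wide (y), 220 mm deep at its feet (x), 453 mm high, a red bottle jack inside on the bottom channel (120 mm deep, top at 60 mm). Origin: centre of its footprint on the table; -x is the operator's side. The platen reaches 65 mm to that side above 240 mm height, the jack's handle socket 65 mm above 170 mm, the feet 110 mm
- ram (a joint): jack ram extension in m: 0 = platen all the way down (starts at 0.032 to 0.052). With the valve shut it stays up (seeps under 0.3 mm/s). Past a certain valve angle, differing from time to time with the load but between 0.2 and 0.6 rad, it sinks by its own weight, faster by about 10 mm/s per 0.1 rad of further opening; it answers within 0.2 s
- valve (a joint): angle in rad of the release valve's screw: 0 = hard on its seat (as it starts), grows as the red arm goes down (anticlockwise from the operator's side). It stays where it is left. At a grip point its friction takes about 6 N to open and 8 to 9 N to shut, or about 12 N with the bar pivoting in a pinch; when the screw meets its seat the force rises steeply. 16 to 20 N in all is snug
- stem_twist (a joint): wind-up in rad of the slender stem between screw and T bar, a torsion spring of 30 Nm/rad: 0 when the bar is free, positive when pushed to open, negative when pushed to shut (about 0.0023 rad per N at a grip point). Beyond 0.06 rad either way (about 26 N) the valve is being forced
- open_grip (a point): middle of the red sleeve of the T bar, 68 mm from the axis; sleeve 18 mm thick, from 45 to 86 mm from the axis. At valve = 0 this arm points to the press's +y and 0.35 rad upward; moving it down opens the valve, up shuts it. Can be pinched from above, fingers closing along the press's x; the bar can pivot between the pads as it swings
- close_grip (a point): middle of the black sleeve, same size, on the opposite arm: 68 mm from the axis on the press's -y side, 0.35 rad below level at valve = 0; moving it down shuts the valve, up opens it
- valve_axis (a point): fixed point where the T bar crosses the valve's axis: 145 mm from the press's centre on its -x side, 78 mm above the table. The axis lies along the press's x. The bar, 160 mm long and 10 mm thick in a 26 mm hub, swings in the upright plane through this point; a 12 mm stem joins it to the jack
- platen: dark steel platen 130 x 260 x 24 mm on the ram, carrying a hardwood form and brass neck tube; origin under its middle, 252 mm above the table when down. Not to be touched
- pump_handle: steel jack-handle tube with a black rubber end, 300 mm long, 21 mm thick, lying along its y axis; origin under its middle. A bystander
- screwdriver: yellow-handled screwdriver lying along its x axis, about 200 mm long; origin under its middle. A bystander
- mallet: rawhide mallet: head 44 mm thick and 85 mm wide, handle 200 mm along its x axis; origin under its middle. A bystander
- mug: white mug, 82 mm across, 95 mm high, handle at its +y; origin centre of the underside. A bystander
- solder_spool: metal reel of solder, 64 mm across, 52 mm high, standing; origin centre of the underside. A bystander
- cork_block: cork sanding block 100 x 60 x 30 mm; origin centre of the underside. A bystander

How it is judged:
On the way, in this order (a step that is already met when the one before it is completed fails the run):
1. the valve is eased open and the platen is sinking (velocity of joint ram below -0.002 m/s and value of joint valve above 0.15 rad and value of joint ram above 0.006 m), for 0.2 s.
2. the platen is all the way down (value of joint ram below 0.003 m), for 0.2 s.
At the end, for the whole second after the job is handed in: the platen is all the way down (ram within 3 mm of its bottom) and the valve is shut on its seat (T bar no more than 0.015 rad, about 1 mm at its grip, from shut) and still, with the bar let go (value of joint ram below 0.003 m and value of joint valve below 0.015 rad and velocity of joint valve between -0.05 and 0.05 rad/s); the robot touches nothing.
It fails at once if the platen sinks faster than 20 mm/s (velocity of joint ram below -0.02 m/s).
It fails at once if the valve is forced: its stem wound up by more than 0.06 rad (about 26 N at a grip point) (value of joint stem_twist below -0.06 rad or value of joint stem_twist above 0.06 rad).
It fails at once if the robot pushes the platen (more than 2 N) (contact force between any of the fingers, the arm and platen above 2 N).
It fails at once if a thing lying on the bench is shifted more than 20 mm (distance of any of pump_handle, screwdriver, mallet, mug, solder_spool, cork_block from where it was at the start of the episode above 0.02 m).
It also fails if it takes over 72 s, if anything falls off the work surface, if the arm or the gripper's body presses on something with over 40 N, if the wrist force passes 120 N, or if a joint passes its speed limit or range.

## Working session

There is one attempt and no reset: what is moved stays moved. The work goes in short steps, Python scripts to look and compute and a tool call to move; the robot and the scene stay as the last step left them, time stands still between calls to the robot, and variables do not carry over. Pictures are saved under pics/ and viewed, at most 12 in all, crops included, and the job is handed in when it is done.

Besides the shell and the picture viewer there is one more tool, called as a command line: name --argument value ..., lists and objects as JSON in quotes. step_arm: Moves the arm, as the interface text tells. Its arguments: {"type":"object","properties":{"deltas":{"type":"array"},"squeeze":{"type":"number"}},"required":["deltas"]}

```bash
mkdir -p pics; python3 - <<'E'
from bench import readout,cams,r
import cv2,numpy as np
s=readout.read_state();print({k:np.round(v,4).tolist() for k,v in s.items()}, r.nose_length)
for n in("side","top"):
    c=cams.camera(n);cv2.imwrite(f"pics/{n}0.png",c["img"][:,:,::-1])
    np.savez(f"pics/{n}0.npz",**c)
    print(n,{k:np.round(v,4).tolist() for k,v in c.items() if k!="img"})
E
```

```text
{'time': 0.0, 'joint_positions': [-1.1476, 0.3329, -0.0647, 1.4609, 0.0216, 1.3499, -0.0885], 'joint_vel': [-0.0005, -0.0, -0.0012, 0.0023, 0.0005, 0.0014, 0.0002], 'joint_torque': [0.0002, -62.3258, 0.0245, -38.9913, -0.0615, 0.0396, 0.0002], 'ee_pos': [0.2693, 0.5636, 0.2437], 'eef_rot': [0.221, 0.9753, -0.0007, -0.0001], 'ft_force': [1.0757, 0.3983, 0.7313], 'torque': [0.0126, 0.015, -0.0695], 'grip_force': 0.0, 'width': 0.0872} 0.022
side {'fx': 485.4402, 'fy': 485.4402, 'cx': 254.1956, 'cy': 191.3681, 'origin': [-0.2707, -0.7986, 0.8474], 'rotation': [0.4558, -0.1873, -0.342, 0.8001]}
top {'fx': 469.4541, 'fy': 469.4541, 'cx': 259.5152, 'cy': 196.5656, 'origin': [0.4055, -0.0136, 1.6539], 'rotation': [0.0412, -0.0374, -0.7036, 0.7085]}
```

View pics/side0.png

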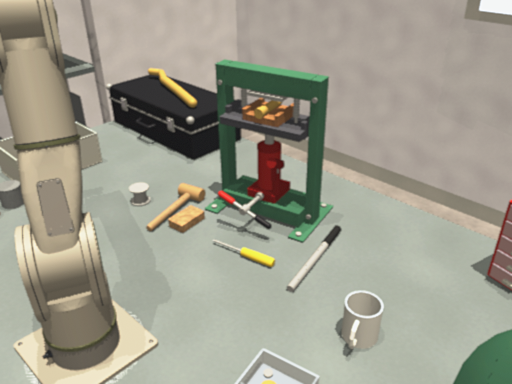

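View pics/top0.png

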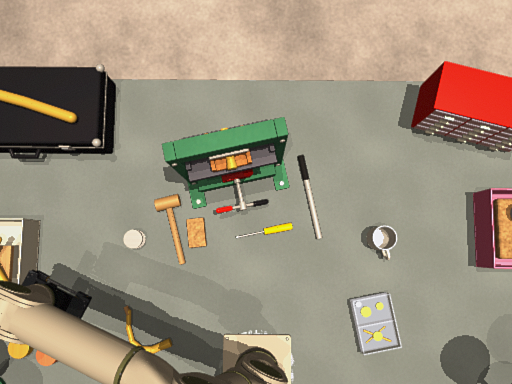

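```bash
python3 - <<'E'
import cv2,numpy as np
t=cv2.imread("pics/top0.png")[110:230,150:300];s=cv2.imread("pics/side0.png")[50:250,200:340]
a=cv2.resize(t,None,fx=5,fy=5,interpolation=cv2.INTER_CUBIC)
b=cv2.resize(s,None,fx=4,fy=4,interpolation=cv2.INTER_CUBIC)[200:]
cv2.imwrite("pics/t1.png",a)
b=cv2.resize(cv2.imread("pics/side0.png")[170:245,195:335],None,fx=5.5,fy=5.5,interpolation=cv2.INTER_CUBIC)
cv2.imwrite("pics/s1.png",b)
E
```

```text
(no output)
```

View pics/t1.png

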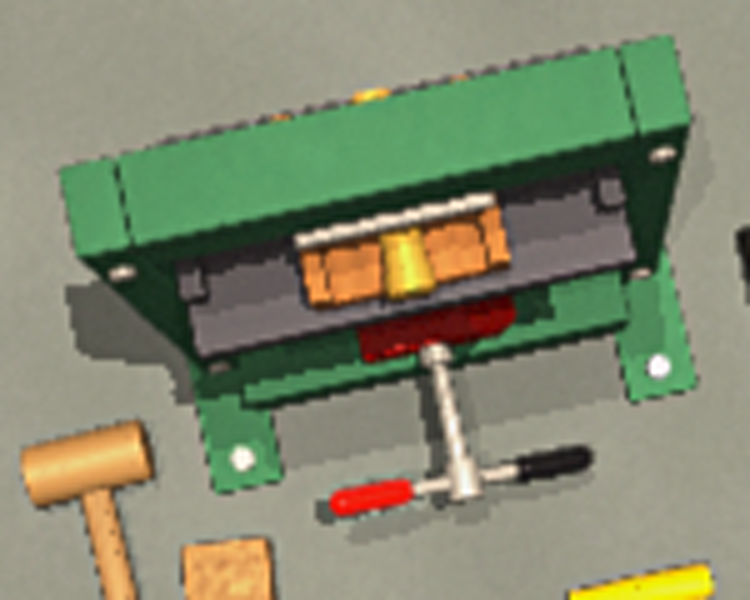

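View pics/s1.png

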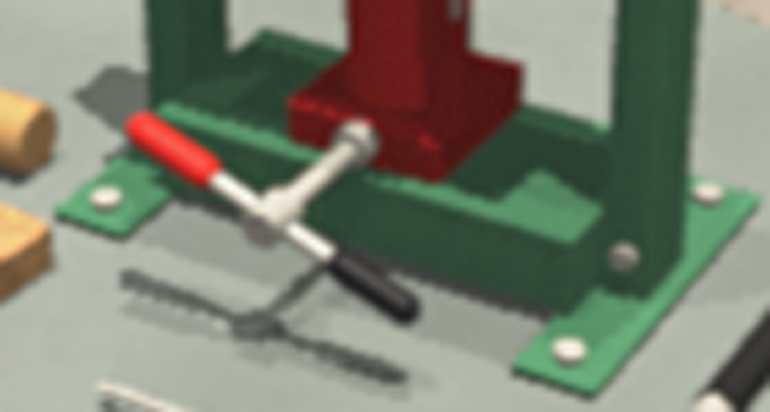

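```bash
cat > h.py <<'E'
import numpy as np
from scipy.spatial.transform import Rotation as R
from scipy.optimize import least_squares
def proj(c,P):
    q=R.from_quat(c["rotation"]).inv().apply(np.atleast_2d(P)-c["origin"])
    return np.c_[c["cx"]+c["fx"]*q[:,0]/-q[:,2], c["cy"]-c["fy"]*q[:,1]/-q[:,2]]
def press(p,L):
    return R.from_euler("z",p[2]).apply(L)+[p[0],p[1],0]
a=.35;C,S=68e-3*np.cos(a),68e-3*np.sin(a)
E
python3 - <<'E'
from h import *
c={n:dict(np.load(f"pics/{n}0.npz")) for n in("top","side")}
L=np.array([[-.145,C,.078+S],[-.145,-C,.078-S],[-.145,0,.078],[-.11,.165,.006],[-.11,-.165,.006]])
px={"top":np.array([[371,497],[556,463],[463,482],[213,492],[697,388]])/5+[149.6,109.6],
"side":np.array([[174,150],[375,287],[272,213],[58,215],[592,397]])/5.5+[194.6,169.6]}
f=lambda p:np.concatenate([(proj(c[n],press(p,L))-px[n]).ravel() for n in px])
s=least_squares(f,[.65,.05,.2],loss="soft_l1");p=s.x
print(p,np.round(f(p).reshape(2,-1,2),1))
print(np.round(press(p,L),4))
tri=lambda i:least_squares(lambda P:np.concatenate([(proj(c[n],P)-px[n][i]).ravel() for n in px]),[.6,0,.1])
for i in range(5):
    t=tri(i);print(np.round(t.x,4),np.round(t.fun,1))
E
```

```text
[0.69233282 0.08495598 0.22880797] [[[-0.2 -0. ]
  [ 0.4 -0.2]
  [ 0.5 -0.6]
  [ 3.5 -0.1]
  [-2.1  0.3]]

 [[-0.9 -0.2]
  [ 0.2  0.4]
  [-0.1  1. ]
  [ 1.3  0.2]
  [-2.7 -1.7]]]
[[ 0.5366  0.1143  0.1013]
 [ 0.5656 -0.0101  0.0547]
 [ 0.5511  0.0521  0.078 ]
 [ 0.5478  0.2207  0.006 ]
 [ 0.6226 -0.1007  0.006 ]]
[0.5375 0.1129 0.1009] [ 0.2 -0.3 -0.3  0. ]
[ 0.565  -0.0093  0.0559] [ 0.1 -0.1 -0.1  0. ]
[0.5501 0.0523 0.0816] [ 0.3 -0.4 -0.4  0. ]
[0.5496 0.2322 0.0008] [ 0.4 -0.5 -0.6  0. ]
[ 0.6244 -0.1088  0.0031] [ 0.1 -0.1 -0.1  0. ]
```

step_arm --deltas '[[[0,0,-0.055,-0.036,-0.024,0,50],[0,0,-0.11,-0.0725,-0.0485,0,0],[0,0,-0.165,-0.109,-0.073,0,0],[0,0,-0.22,-0.145,-0.097,0,0],[0,0,-0.275,-0.182,-0.121,0,0],[0,0,-0.33,-0.218,-0.145,0,0],[0,0,-0.385,-0.254,-0.17,0,0],[0,0,-0.44,-0.29,-0.194,0,0],[0,0,-0.5,-0.327,-0.218,0.01,0],[0,0,-0.555,-0.363,-0.242,0.02,0],[0,0,-0.61,-0.4,-0.267,0.03,0],[0,0,-0.666,-0.436,-0.291,0.044,0],[0,0,-0.666,-0.436,-0.291,0.044,0],[0,0,-0.666,-0.436,-0.291,0.044,0]]]' --squeeze 10

```text
time: 1.85
ee_pos: [0.5371, 0.114, 0.2003]
eef_rot: [-0.11, 0.994, 0.0, -0.0]
ft_force: [-0.1, 0.8, 0.0]
width: 0.0004
grip_force: 0.0
```

```bash
python3 - <<'E'
from bench import readout,cams
import cv2,numpy as np
from h import *
s=readout.read_state();print({k:np.round(s[k],4).tolist() for k in("time","ee_pos","ft_force","width","joint_positions")})
print(np.round(R.from_quat(s["eef_rot"]).as_matrix(),4))
a=cams.camera("side")["img"];b=cams.camera("wrist")["img"]
cv2.imwrite("pics/s2.png",a[:,:,::-1])
cv2.imwrite("pics/sw2.png",np.vstack([cv2.resize(a[50:250,150:400],(750,600))[:,:,::-1]]))
cv2.imwrite("pics/w2.png",b[:,:,::-1])
E
```

```text
{'time': 1.85, 'ee_pos': [0.5371, 0.114, 0.2003], 'ft_force': [-0.1142, 0.8019, 0.0127], 'width': 0.0004, 'joint_positions': [-0.5081, 0.1925, 0.2444, 1.7373, -0.0498, 1.2184, 1.54]}
[[-9.759e-01 -2.183e-01 -7.000e-04]
 [-2.183e-01  9.759e-01  3.000e-04]
 [ 6.000e-04  4.000e-04 -1.000e+00]]
```

View pics/sw2.png

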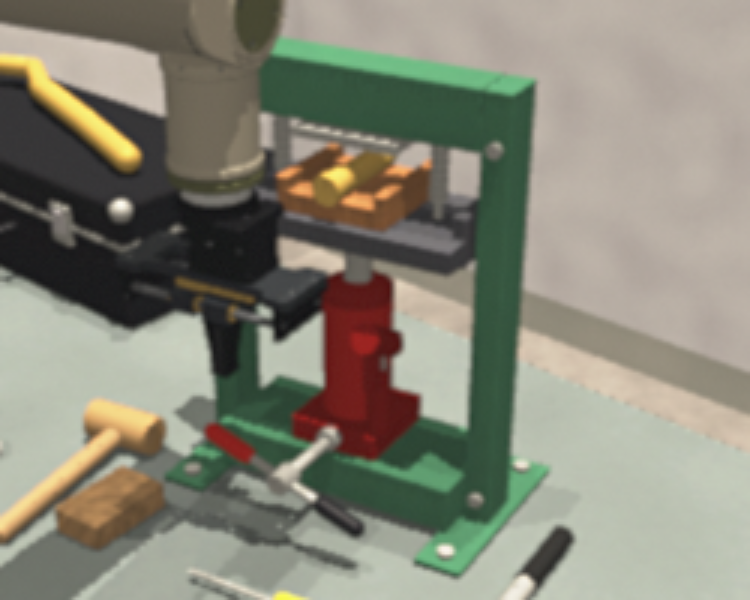

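View pics/w2.png

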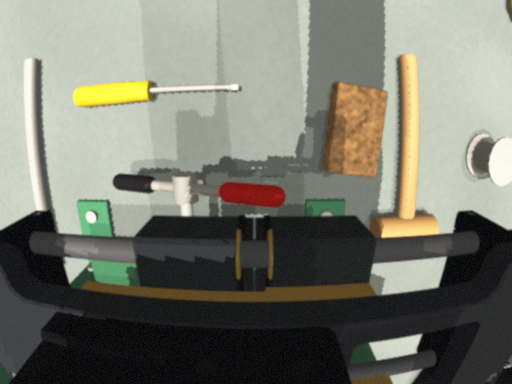

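```bash
cat >> h.py <<'E'
import cv2
P=np.array([.6923,.085,.222])
def wray(c,px):
    d=np.array([px[0]-c["cx"],px[1]-c["cy"]]);rr=np.hypot(*d);t=rr/c["fx"]
    v=np.array([np.sin(t)*d[0]/rr,-np.sin(t)*d[1]/rr,-np.cos(t)]);return v
def wpoint(c,s,px,plane_x=None):
    "where the wrist ray meets the bar's upright plane"
    T=c["T_tool_cam"];Rw=R.from_quat(s["eef_rot"]).as_matrix()
    o=Rw@T[:3,3]+s["ee_pos"];v=Rw@(T[:3,:3]@wray(c,px))
    n=np.array([np.cos(P[2]),np.sin(P[2]),0]);A=press(P,[[-.145,0,.078]])[0]
    p=o+v*(n@(A-o))/(n@v);q=p-A
    return q@[-n[1],n[0],0],q[2],p   # y along press, height over axis
ref=None
def ramdz(img):
    "platen drop in mm since s2.png, and match score"
    a=cv2.imread("pics/s2.png",0);t=a[98:126,246:290]
    g=cv2.cvtColor(img,cv2.COLOR_RGB2GRAY)[90:160,240:300]
    f=4;m=cv2.matchTemplate(cv2.resize(g,None,fx=f,fy=f,interpolation=3),cv2.resize(t,None,fx=f,fy=f,interpolation=3),cv2.TM_CCOEFF_NORMED)
    _,v,_,(x,y)=cv2.minMaxLoc(m)
    c=m[max(y-1,0):y+2,x]
    o=0 if len(c)<3 else (c[0]-c[2])/(2*(c[0]-2*c[1]+c[2]))
    return ((y+o)/f-8)/SC, x/f-6, v
c_=dict(np.load("pics/side0.npz"))
_q=proj(c_,[[.66,.08,.33],[.66,.08,.32]]);SC=(_q[1,1]-_q[0,1])/10
E
python3 - <<'E'
from h import *
from bench import readout,cams
s=readout.read_state();c=cams.camera("wrist")
hsv=cv2.cvtColor(c["img"],cv2.COLOR_RGB2HSV)
m=((hsv[...,0]<8)|(hsv[...,0]>172))&(hsv[...,1]>180)&(hsv[...,2]>70)
n,l,st,ce=cv2.connectedComponentsWithStats(m.astype(np.uint8));i=1+st[1:,4].argmax();print(st[i],ce[i])
print("red",wpoint(c,s,ce[i]),"exp",C,S);print("hub",wpoint(c,s,(183,189)))
print("black",wpoint(c,s,(133,183)))
print(SC,ramdz(cams.camera("side")["img"]))
# gripper tcp in press frame
d=R.from_euler("z",-P[2]).apply(s["ee_pos"]-[P[0],P[1],0]);print(d)
E
```

```text
[ 220  183   65   23 1179] [251.91433418 193.89991518]
red (np.float64(0.06113242263890796), np.float64(0.01994627788685914), array([0.53739824, 0.11270593, 0.09794628])) exp 0.06387734447362177 0.023317050906970692
hub (np.float64(-0.002760423912440498), np.float64(0.003692317632956757), array([0.55146623, 0.05038108, 0.08169232]))
black (np.float64(-0.06347816966352188), np.float64(-0.020612123154731807), array([ 0.56483513, -0.0088466 ,  0.05738788]))
0.3328708646105582 (np.float64(0.007033569758400183), 0.0, 0.9998083114624023)
[-0.14493042  0.06320188  0.20073509]
```

step_arm --deltas '[[[0,0,0,0,-0.003,0.025,0],[0,0,0,0,-0.003,0.05,0],[0,0,0,0,-0.003,0.056,0],[0,0,0,0,-0.003,0.058,0],[0,0,0,0,-0.003,0.06,0],[0,0,0,0,-0.003,0.062,0],[0,0,0,0,-0.003,0.064,0],[0,0,0,0,-0.003,0.066,0],[0,0,0,0,-0.003,0.068,0],[0,0,0,0,-0.003,0.068,0]]]'

```text
time: 3.3
ee_pos: [0.5382, 0.1106, 0.1326]
eef_rot: [-0.11, 0.994, 0.0, 0.0]
ft_force: [-0.1, -0.3, 1.7]
width: 0.0001
grip_force: 0.6
```

```bash
cat > m.py <<'E'
from h import *
from bench import readout,cams
s=readout.read_state();print({k:np.round(s[k],4).tolist() for k in("time","ee_pos","ft_force","torque")})
print(ramdz(cams.camera("side")["img"]))
c=cams.camera("wrist");hsv=cv2.cvtColor(c["img"],cv2.COLOR_RGB2HSV)
m=((hsv[...,0]<8)|(hsv[...,0]>172))&(hsv[...,1]>180)&(hsv[...,2]>70)
n,l,st,ce=cv2.connectedComponentsWithStats(m.astype(np.uint8));i=1+st[1:,4].argmax()
y,z,_=wpoint(c,s,ce[i]);print("red",st[i],y,z,"valve~",.35-np.arctan2(z,y))
s=readout.read_state();print(s["time"])
E
python3 m.py
```

```text
{'time': 3.3, 'ee_pos': [0.5382, 0.1106, 0.1326], 'ft_force': [-0.129, -0.275, 1.6628], 'torque': [0.1501, -0.0405, -0.0312]}
(np.float64(0.012605990605686682), 0.0, 0.9995168447494507)
red [216 207  81  12 535] 0.05565848146025957 0.0003497003675324156 valve~ 0.3437171162971919
3.4
```

step_arm --deltas '[[[0,0,0,0,0,0.002,0],[0,0,0,0,0,0.004,0],[0,0,0,0,0,0.006,0],[0,0,0,0,0,0.008,0],[0,0,0,0,0,0.008,0]]]'

```text
time: 4.03
ee_pos: [0.538, 0.1103, 0.1243]
eef_rot: [-0.11, 0.994, -0.0, -0.0]
ft_force: [0.4, 1.0, 2.4]
width: 0.0008
grip_force: 0.9
```

```bash
python3 m.py;python3 -c "
from bench import cams
import cv2
cv2.imwrite('pics/w3.png',cams.camera('wrist')['img'][100:260,120:340,::-1])"
```

```text
{'time': 4.025, 'ee_pos': [0.538, 0.1103, 0.1243], 'ft_force': [0.3584, 0.9521, 2.3599], 'torque': [0.3615, -0.0838, -0.0211]}
(np.float64(0.017886181670750442), 0.0, 0.9992189407348633)
red [218 209  84  11 449] 0.058280330512944074 -0.007277463089567046 valve~ 0.47422696239954
4.125
```

View pics/w3.png

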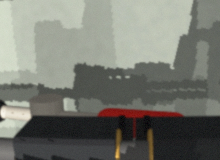

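```bash
cat > m.py <<'E'
from h import *
from bench import readout,cams
def black(img):
    v=img.max(2)[180:250,245:285];m=(v<55).astype(np.uint8)
    n,l,st,ce=cv2.connectedComponentsWithStats(m)
    if n<2:return None
    i=1+st[1:,4].argmax();return ce[i]+[245,180],st[i,4]
def th_pred():
    th=np.linspace(-.1,1,111);a=.35-th
    return th,proj(c_,press(P,np.c_[-.145+0*a,-.068*np.cos(a),.078-.068*np.sin(a)]))
def valve(img):
    b=black(img)
    if b is None:return None
    th,q=th_pred();return round(float(np.interp(-b[0][1],-q[:,1],th)),3),np.round(b[0],1),b[1]
if __name__=="__main__":
    print("ref",valve(cv2.imread("pics/s2.png")[:,:,::-1]))
    for k in range(2):
        s=readout.read_state();i=cams.camera("side")["img"]
        print(round(s["time"],3),"z",np.round(s["ee_pos"],4),"F",np.round(s["ft_force"],1),"drop",np.round(ramdz(i),2),"valve",valve(i))
    cv2.imwrite("pics/last.png",i[:,:,::-1])
E
python3 m.py
```

```text
ref (-0.04, array([261.7, 222.8]), np.int32(32))
4.175 z [0.538  0.1102 0.1244] F [-0.6  0.7  1.8] drop [0.02 0.   1.  ] valve (1.0, array([248.5, 182.7]), np.int32(57))
4.225 z [0.538  0.1103 0.1244] F [0.1 1.  2.3] drop [0.02 0.   1.  ] valve (1.0, array([248.5, 182.7]), np.int32(57))
```

```bash
python3 - <<'E'
s=open("m.py").read()
a=s.index("def black");b=s.index("def th_pred")
s=s[:a]+'''def black(img):
    m=(img.max(2)<60).astype(np.uint8);w=np.zeros_like(m)
    cv2.polylines(w,[np.round(th_pred()[1][:81]).astype(int)],False,1,14);m&=w
    n,l,st,ce=cv2.connectedComponentsWithStats(m)
    if n<2:return None
    i=1+st[1:,4].argmax();return ce[i],st[i,4]
'''+s[b:]
open("m.py","w").write(s)
E
python3 m.py; python3 -c "
from m import *
th,q=th_pred();print(np.round(q[::20],1))
i=cv2.imread('pics/last.png');cv2.imwrite('pics/c4.png',cv2.resize(i[160:250,190:310],None,fx=6,fy=6))"
```

```text
ref (-0.063, array([261.9, 223.1]), np.int32(33))
4.275 z [0.538  0.1102 0.1244] F [0.3 1.1 1.1] drop [0.02 0.   1.  ] valve (0.081, array([262.9, 220.8]), np.int32(34))
4.325 z [0.538  0.1103 0.1245] F [ 0.3 -0.2  1.6] drop [0.02 0.   1.  ] valve (0.081, array([262.9, 220.8]), np.int32(34))
[[261.9 223.7]
 [263.2 220.5]
 [263.8 216.8]
 [263.6 212.7]
 [262.6 208.5]
 [260.8 204.3]]
```

View pics/c4.png

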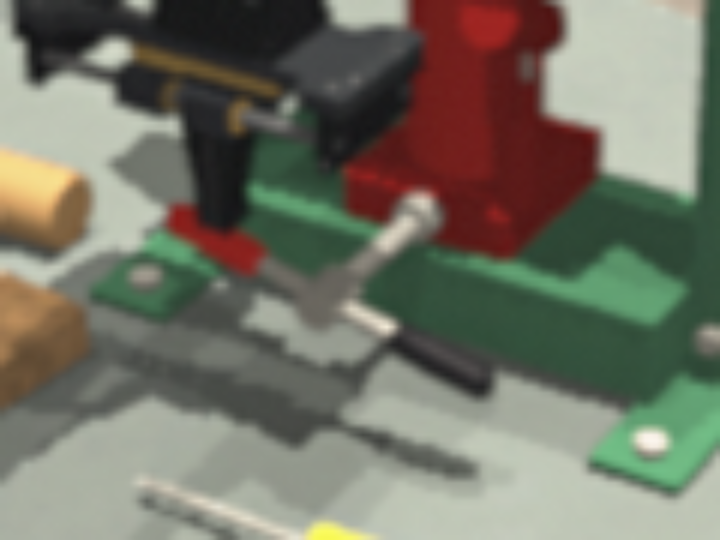

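step_arm --deltas '[[[0,0,0,0,0,0.002,0],[0,0,0,0,0,0.004,0],[0,0,0,0,0,0.006,0],[0,0,0,0,0,0.006,0],[0,0,0,0,0,0.006,0]]]'

```text
time: 5.0
ee_pos: [0.538, 0.1103, 0.1184]
eef_rot: [-0.11, 0.994, -0.0, -0.0]
ft_force: [-0.6, 0.9, 2.7]
width: 0.0001
grip_force: 0.9
```

```bash
python3 m.py
```

```text
ref (-0.063, array([261.9, 223.1]), np.int32(33))
5.0 z [0.538  0.1103 0.1184] F [-0.6  0.9  2.7] drop [0.03 0.   1.  ] valve (0.189, array([262.8, 218.9]), np.int32(43))
5.05 z [0.538  0.1103 0.1184] F [0.1 1.2 1.2] drop [0.03 0.   1.  ] valve (0.184, array([263., 219.]), np.int32(42))
```

step_arm --deltas '[[[0,0,0,0,0,0.002,0],[0,0,0,0,0,0.004,0],[0,0,0,0,0,0.004,0],[0,0,0,0,0,0.004,0],[0,0,0,0,0,0.004,0]]]'

```text
time: 5.72
ee_pos: [0.538, 0.1103, 0.1144]
eef_rot: [-0.11, 0.994, -0.0, -0.0]
ft_force: [0.3, 1.2, 1.7]
width: 0.0004
grip_force: 0.9
```

```bash
python3 m.py
```

```text
ref (-0.063, array([261.9, 223.1]), np.int32(33))
5.725 z [0.538  0.1103 0.1144] F [0.3 1.2 1.7] drop [0.04 0.   1.  ] valve (0.268, array([263. , 217.4]), np.int32(52))
5.775 z [0.538  0.1103 0.1144] F [0.1 0.9 1.6] drop [0.04 0.   1.  ] valve (0.271, array([262.9, 217.3]), np.int32(52))
```

step_arm --deltas '[[[0,0,0,0,0,0.002,0],[0,0,0,0,0,0.004,0],[0,0,0,0,0,0.004,0],[0,0,0,0,0,0.004,0],[0,0,0,0,0,0.004,0]]]'

```text
time: 6.45
ee_pos: [0.5381, 0.1103, 0.1105]
eef_rot: [-0.11, 0.994, -0.0, -0.0]
ft_force: [-0.3, 0.5, 2.3]
width: 0.0004
grip_force: 1.0
```

```bash
python3 m.py
```

```text
ref (-0.063, array([261.9, 223.1]), np.int32(33))
6.45 z [0.5381 0.1103 0.1105] F [-0.3  0.5  2.3] drop [0.05 0.   1.  ] valve (0.345, array([263.3, 215.9]), np.int32(67))
6.5 z [0.538  0.1103 0.1105] F [0.2 2.  1.8] drop [0.05 0.   1.  ] valve (0.344, array([263.3, 215.9]), np.int32(66))
```

step_arm --deltas '[[[0,0,0,0,0,0.002,0],[0,0,0,0,0,0.004,0],[0,0,0,0,0,0.004,0],[0,0,0,0,0,0.004,0],[0,0,0,0,0,0.004,0]]]'

```text
time: 7.18
ee_pos: [0.5381, 0.1106, 0.1065]
eef_rot: [-0.11, 0.994, 0.0, 0.0]
ft_force: [-0.8, 3.0, 2.1]
width: 0.0004
grip_force: 1.5
```

```bash
python3 m.py
```

```text
ref (-0.063, array([261.9, 223.1]), np.int32(33))
7.175 z [0.5381 0.1106 0.1065] F [-0.8  3.   2.1] drop [3.17 0.   0.97] valve (0.389, array([263.6, 215. ]), np.int32(78))
7.225 z [0.538  0.1105 0.1065] F [-0.2  2.6  2.4] drop [3.28 0.   0.96] valve (0.389, array([263.6, 215. ]), np.int32(78))
```

step_arm --deltas '[[[0,0,0,0,0,0,0],[0,0,0,0,0,0,0],[0,0,0,0,0,0,0],[0,0,0,0,0,0,0]]]'

```text
time: 7.78
ee_pos: [0.538, 0.1105, 0.1065]
eef_rot: [-0.11, 0.994, 0.0, -0.0]
ft_force: [-1.2, 2.8, 2.6]
width: 0.0006
grip_force: 1.5
```

```bash
python3 m.py
```

```text
ref (-0.063, array([261.9, 223.1]), np.int32(33))
7.775 z [0.538  0.1105 0.1065] F [-1.2  2.8  2.6] drop [8.99 0.   0.95] valve (0.389, array([263.6, 215. ]), np.int32(78))
7.825 z [0.5381 0.1105 0.1065] F [-0.3  1.9  3.5] drop [9.09 0.   0.95] valve (0.392, array([263.5, 214.9]), np.int32(79))
```

step_arm --deltas '[[[0,0,0,0,0,0,0],[0,0,0,0,0,0,0],[0,0,0,0,0,0,0],[0,0,0,0,0,0,0],[0,0,0,0,0,0,0],[0,0,0,0,0,0,0],[0,0,0,0,0,0,0],[0,0,0,0,0,0,0],[0,0,0,0,0,0,0],[0,0,0,0,0,0,0],[0,0,0,0,0,0,0],[0,0,0,0,0,0,0]]]'

```text
time: 9.38
ee_pos: [0.5381, 0.1105, 0.1065]
eef_rot: [-0.11, 0.994, 0.0, 0.0]
ft_force: [0.0, 2.1, 3.2]
width: 0.0001
grip_force: 1.5
```

```bash
python3 m.py
```

```text
ref (-0.063, array([261.9, 223.1]), np.int32(33))
9.375 z [0.5381 0.1105 0.1065] F [0.  2.1 3.2] drop [21.3   0.    0.92] valve (0.389, array([263.6, 215. ]), np.int32(78))
9.425 z [0.538  0.1105 0.1065] F [-1.3  2.5  2.8] drop [23.68  0.    0.91] valve (0.389, array([263.6, 215. ]), np.int32(78))
```

step_arm --deltas '[[[0,0,0,0,0,0,0],[0,0,0,0,0,0,0],[0,0,0,0,0,0,0],[0,0,0,0,0,0,0],[0,0,0,0,0,0,0],[0,0,0,0,0,0,0],[0,0,0,0,0,0,0],[0,0,0,0,0,0,0],[0,0,0,0,0,0,0],[0,0,0,0,0,0,0],[0,0,0,0,0,0,0],[0,0,0,0,0,0,0],[0,0,0,0,0,0,0],[0,0,0,0,0,0,0],[0,0,0,0,0,0,0],[0,0,0,0,0,0,0],[0,0,0,0,0,0,0],[0,0,0,0,0,0,0],[0,0,0,0,0,0,0],[0,0,0,0,0,0,0]]]'

```text
time: 11.98
ee_pos: [0.5381, 0.1105, 0.1066]
eef_rot: [-0.11, 0.994, 0.0, 0.0]
ft_force: [-1.1, 2.9, 3.5]
width: 0.0004
grip_force: 1.5
```

```bash
python3 m.py
```

```text
ref (-0.063, array([261.9, 223.1]), np.int32(33))
11.975 z [0.5381 0.1105 0.1066] F [-1.1  2.9  3.5] drop [38.82  0.    0.91] valve (0.387, array([263.6, 215.1]), np.int32(77))
12.025 z [0.5381 0.1105 0.1066] F [-0.6  2.2  2.6] drop [38.82  0.    0.91] valve (0.389, array([263.6, 215. ]), np.int32(78))
```

step_arm --deltas '[[[0,0,0,0,0,0,0],[0,0,0,0,0,0,0],[0,0,0,0,0,0,0],[0,0,0,0,0,0,0],[0,0,0,0,0,0,0],[0,0,0,0,0,0,0],[0,0,0,0,0,0,0],[0,0,0,0,0,0,0],[0,0,0,0,0,0,0],[0,0,0,0,0,0,0],[0,0,0,0,0,0,0],[0,0,0,0,0,0,0],[0,0,0,0,0,0,0],[0,0,0,0,0,0,0],[0,0,0,0,0,0,0],[0,0,0,0,0,0,0]]]'

```text
time: 14.08
ee_pos: [0.538, 0.1105, 0.1065]
eef_rot: [-0.11, 0.994, 0.0, -0.0]
ft_force: [-0.5, 2.7, 3.2]
width: 0.0005
grip_force: 1.5
```

```bash
python3 m.py
```

```text
ref (-0.063, array([261.9, 223.1]), np.int32(33))
14.075 z [0.538  0.1105 0.1065] F [-0.5  2.7  3.2] drop [38.82  0.    0.91] valve (0.393, array([263.5, 214.9]), np.int32(80))
14.125 z [0.5381 0.1105 0.1065] F [-1.2  2.3  3.3] drop [38.82  0.    0.91] valve (0.392, array([263.5, 214.9]), np.int32(79))
```

step_arm --deltas '[[[0,0,0,0,0,-0.01,0],[0,0,0,0,0,-0.03,0],[0,0,0,0,0,-0.05,0],[0,0,0,0,-0.035,-0.05,0],[0,0,0,0,-0.07,-0.05,0],[0,0,0,0,-0.105,-0.05,0],[0,0,0,0,-0.131,-0.05,0],[0,0,0,0,-0.131,-0.035,0],[0,0,0,0,-0.131,-0.022,0],[0,0,0,0,-0.131,-0.018,0],[0,0,0,0,-0.131,-0.018,0]]]'

```text
time: 15.55
ee_pos: [0.5664, -0.0166, 0.1242]
eef_rot: [-0.11, 0.994, 0.0, -0.0]
ft_force: [0.2, -0.7, -0.1]
width: 0.0005
grip_force: 0.0
```

```bash
cat > n.py <<'E'
from h import *
from bench import readout,cams
import sys
s=readout.read_state();d=R.from_euler("z",-P[2]).apply(s["ee_pos"]-[P[0],P[1],0])
print(s["time"],"press frame",np.round(d,4),"tipz",d[2]-.022,"F",np.round(s["ft_force"],1),"T",np.round(s["torque"],2))
a=cams.camera("wrist")["img"];b=cams.camera("side")["img"]
cv2.imwrite(f"pics/{sys.argv[1]}.png",np.hstack([cv2.resize(x[:,:,::-1],(400,400)) for x in(a[100:260,120:280],b[150:250,210:310])]))
E
python3 n.py n1
```

```text
15.55 press frame [-0.1452 -0.0714  0.1242] tipz 0.10215288320379626 F [ 0.2 -0.7 -0.1] T [ 0.01  0.01 -0.02]
```

View pics/n1.png

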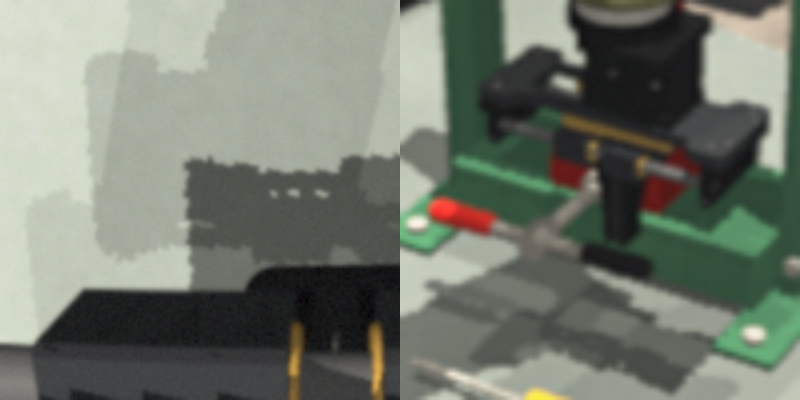

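step_arm --deltas '[[[0,0,0,0,0,0.002,0],[0,0,0,0,0,0.004,0],[0,0,0,0,0,0.006,0],[0,0,0,0,0,0.008,0],[0,0,0,0,0,0.01,0],[0,0,0,0,0,0.012,0],[0,0,0,0,0,0.014,0],[0,0,0,0,0,0.016,0],[0,0,0,0,0,0.018,0],[0,0,0,0,0,0.02,0],[0,0,0,0,0,0.022,0],[0,0,0,0,0,0.024,0],[0,0,0,0,0,0.025,0]]]'

```text
time: 17.27
ee_pos: [0.567, -0.0182, 0.1003]
eef_rot: [-0.11, 0.994, -0.0, 0.0]
ft_force: [-2.5, -2.8, 8.4]
width: 0.0
grip_force: 4.3
```

```bash
python3 n.py n2
```

```text
17.275 press frame [-0.1449 -0.0731  0.1003] tipz 0.07827681546131462 F [-2.5 -2.8  8.4] T [-0.53  0.63  0.01]
```

step_arm --deltas '[[[0,0,0,0,0,0.001,0],[0,0,0,0,0,0.002,0],[0,0,0,0,0,0.003,0],[0,0,0,0,0,0.004,0],[0,0,0,0,0,0.005,0]]]'

```text
time: 18.0
ee_pos: [0.567, -0.0181, 0.0954]
eef_rot: [-0.11, 0.994, -0.0, 0.0]
ft_force: [-2.4, -2.4, 9.7]
width: 0.0004
grip_force: 4.8
```

step_arm --deltas '[[[0,0,0,0,0,0.001,0],[0,0,0,0,0,0.002,0],[0,0,0,0,0,0.003,0]]]'

```text
time: 18.38
ee_pos: [0.5672, -0.0179, 0.0925]
eef_rot: [-0.11, 0.994, -0.0, 0.001]
ft_force: [-2.0, -1.9, 9.7]
width: 0.0004
grip_force: 4.6
```

step_arm --deltas '[[[0,0,0,0,0,0.0005,0],[0,0,0,0,0,0.001,0],[0,0,0,0,0,0.0015,0],[0,0,0,0,0,0.002,0]]]'

```text
time: 18.88
ee_pos: [0.5672, -0.0177, 0.0905]
eef_rot: [-0.11, 0.994, -0.0, 0.001]
ft_force: [-1.6, -1.0, 9.8]
width: 0.0001
grip_force: 4.6
```

step_arm --deltas '[[[0,0,0,0,0,0.0005,0],[0,0,0,0,0,0.001,0]]]'

```text
time: 19.12
ee_pos: [0.5672, -0.0177, 0.0895]
eef_rot: [-0.11, 0.994, 0.0, 0.001]
ft_force: [-2.6, -0.4, 10.2]
width: 0.0003
grip_force: 4.6
```

step_arm --deltas '[[[0,0,0,0,0,0.0005,0],[0,0,0,0,0,0.001,0]]]'

```text
time: 19.38
ee_pos: [0.5671, -0.0175, 0.0885]
eef_rot: [-0.11, 0.994, 0.0, 0.001]
ft_force: [-2.6, -0.9, 9.6]
width: 0.0007
grip_force: 4.6
```

step_arm --deltas '[[[0,0,0,0,0,0.0005,0],[0,0,0,0,0,0.001,0]]]'

```text
time: 19.62
ee_pos: [0.5672, -0.0174, 0.0875]
eef_rot: [-0.11, 0.994, 0.0, 0.001]
ft_force: [-2.2, -0.8, 10.5]
width: 0.0005
grip_force: 4.6
```

step_arm --deltas '[[[0,0,0,0,0,0.0005,0],[0,0,0,0,0,0.001,0]]]'

```text
time: 19.88
ee_pos: [0.5671, -0.0173, 0.0865]
eef_rot: [-0.11, 0.994, 0.0, 0.001]
ft_force: [-3.1, -0.3, 9.6]
width: 0.0006
grip_force: 4.6
```

step_arm --deltas '[[[0,0,0,0,0,0.0005,0],[0,0,0,0,0,0.001,0]]]'

```text
time: 20.12
ee_pos: [0.5671, -0.0172, 0.0855]
eef_rot: [-0.11, 0.994, 0.0, 0.001]
ft_force: [-3.7, 1.1, 10.1]
width: 0.0003
grip_force: 4.6
```

step_arm --deltas '[[[0,0,0,0,0,0.0005,0],[0,0,0,0,0,0.001,0]]]'

```text
time: 20.38
ee_pos: [0.5671, -0.017, 0.0845]
eef_rot: [-0.11, 0.994, 0.0, 0.001]
ft_force: [-3.5, 1.0, 9.8]
width: 0.0001
grip_force: 4.5
```

step_arm --deltas '[[[0,0,0,0,0,0.0005,0],[0,0,0,0,0,0.001,0]]]'

```text
time: 20.62
ee_pos: [0.5671, -0.0169, 0.0837]
eef_rot: [-0.11, 0.994, 0.0, 0.001]
ft_force: [-5.1, 1.6, 14.4]
width: 0.0003
grip_force: 5.9
```

```bash
python3 n.py n3
```

```text
20.625 press frame [-0.1445 -0.0718  0.0837] tipz 0.0617321178891873 F [-5.1  1.6 14.4] T [0.46 1.18 0.02]
```

View pics/n3.png

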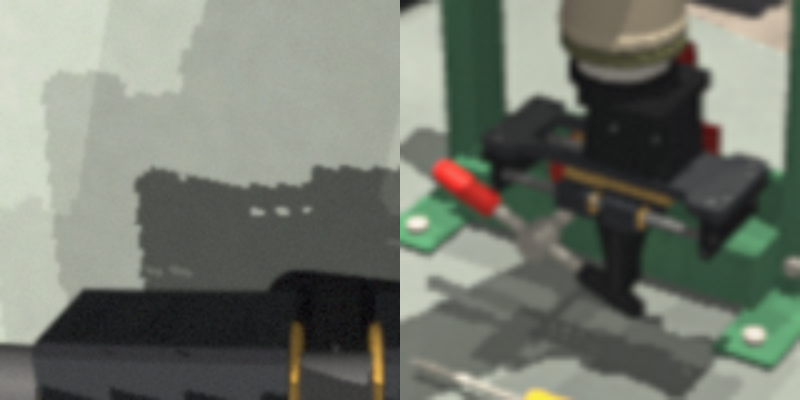

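step_arm --deltas '[[[0,0,0,0,0,0.0003,0],[0,0,0,0,0,0.0005,0]]]'

```text
time: 20.98
ee_pos: [0.5671, -0.0168, 0.0834]
eef_rot: [-0.11, 0.994, 0.001, 0.001]
ft_force: [-6.1, 1.4, 16.1]
width: 0.0005
grip_force: 6.6
```

step_arm --deltas '[[[0,0,0,0,0,0.0003,0],[0,0,0,0,0,0.0003,0]]]'

```text
time: 21.22
ee_pos: [0.5672, -0.0168, 0.0833]
eef_rot: [-0.11, 0.994, 0.001, 0.001]
ft_force: [-5.9, 2.7, 16.6]
width: 0.0006
grip_force: 6.9
```

step_arm --deltas '[[[0,0,0,0,0,0.0003,0],[0,0,0,0,0,0.0003,0],[0,0,0,0,0,0.0003,0]]]'

```text
time: 21.6
ee_pos: [0.5672, -0.0168, 0.0831]
eef_rot: [-0.11, 0.994, 0.001, 0.001]
ft_force: [-7.7, 1.8, 17.2]
width: 0.0007
grip_force: 7.3
```

step_arm --deltas '[[[0,0,0,0,0,-0.001,0],[0,0,0,0,0,-0.003,0],[0,0,0,0,0,-0.01,0],[0,0,0,0,0,-0.03,0],[0,0,0,0,0,-0.06,0],[0,0,0,0,0,-0.1,0],[0,0,0,0.03,0.05,-0.12,0],[0,0,0,0.05,0.1,-0.12,0],[0,0,0,0.05,0.13,-0.12,0],[0,0,0,0.05,0.13,-0.12,0]]]'

```text
time: 22.85
ee_pos: [0.4888, 0.101, 0.2017]
eef_rot: [-0.112, 0.994, 0.0, 0.0]
ft_force: [0.6, 0.5, -0.2]
width: 0.0005
grip_force: 0.0
```

```bash
python3 m.py; python3 - <<'E'
from h import *
from bench import readout,cams
a=cv2.imread("pics/side0.png");b=cv2.imread("pics/last.png")
g=lambda i:cv2.resize(i[170:245,200:300],(400,300),interpolation=3)
t0=cv2.imread("pics/top0.png");t=cams.camera("top")["img"][:,:,::-1]
h=lambda i:cv2.resize(i[180:260,120:320],(400,160),interpolation=3)
cv2.imwrite("pics/f.png",np.vstack([np.hstack([g(a),g(b)]),np.hstack([h(t0),h(t)])]))
print(readout.read_state()["ft_force"])
E
```

```text
ref (-0.063, array([261.9, 223.1]), np.int32(33))
22.85 z [0.4888 0.101  0.2017] F [ 0.6  0.5 -0.2] drop [38.82  0.    0.91] valve (-0.051, array([261.9, 222.9]), np.int32(34))
22.9 z [0.4893 0.0992 0.2016] F [ 0.9 -0.3  0.3] drop [38.82  0.    0.91] valve (-0.059, array([262. , 223.1]), np.int32(33))
[ 0.61147307 -0.53302835  0.77911003]
```

View pics/f.png

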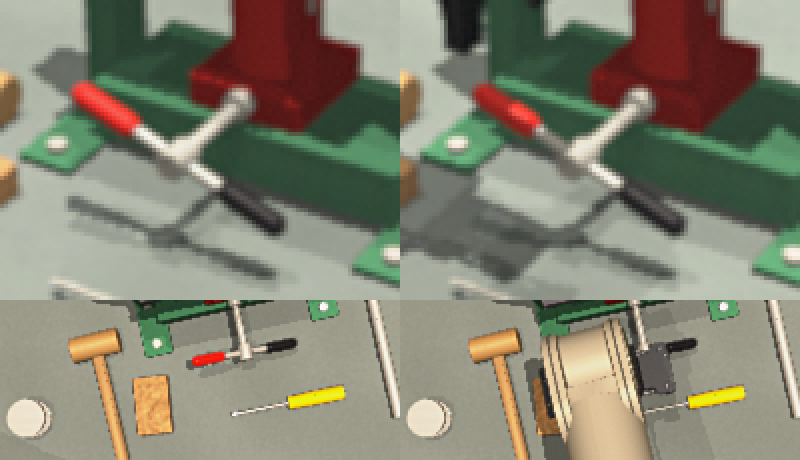

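```bash
python3 -c "
from bench import r
print(r.close_job())"
```

```text
the job is handed in; nothing more can be done
None
```

The job is handed in, and no verdict came back: the platen sank about 39 mm at roughly 8–10 mm/s and stopped. I then shut the valve to about 17 N on its seat, where the bar matches its starting angle in the side view, and let it go with no sign of anything on the bench having moved.

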